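# Set up the kitting bench in the print lab

### The arm

A 6-joint arm with a two-finger parallel gripper is mounted at the origin on the work surface. World frame = base frame: x ahead of the robot, y to its left, z up, the work surface at z = 0. Lengths are in m, angles in rad, forces in N, time in s.
With the tool pointing down it reaches from about 0.375 to 0.9 m from the base axis. Payload 3.1 kg.
Tool frame: the origin (TCP) lies on the centre line of the jaws, within the pads' length; the fingertips stand 8 mm ahead of it and the grasp point (between the pads) lies 11 mm behind it; z points along the fingers, y is the line along which they close (so a half turn about z gives the same grasp; the last joint's range is limited). The gripper opens to 87 mm and grips with 3 to 60 N. Pads are 19 mm wide; open, the fingers measure 117 mm over their backs; the gripper's body (75 mm by 190 mm) begins 51 mm behind the grasp point.
Start: joints at [1.109, 0.527, 1.433, -0, 1.181, -0.178], TCP at [0.174, 0.6, 0.231] pointing down, gripper open.
Joint ranges: [-3.08, 3.08], [-0.75, 2.2], [0.22, 2.44], [-1.43, 4.57], [0, 2.65], [-2.85, 2.85]. Speed limits (rad/s): [2.79, 2.79, 3.14, 3.14, 3.14, 3.14].

### API

Orientations are given as a unit quaternion [x, y, z, w].
In Python, from rig import robot gives the robot as it stands. The module is installed in compiled form; this text tells all that it offers.
- The arm moves only by the tool send_rows, never from a script. Its argument "increments" is one flat list of numbers, 7 for each row, row after row: the turn, a rotation vector about the world's x, y, z in rad, then the shift along the world's x, y, z in cm, then the opening, from 0 (shut) to 1 (fully open). A call has 1 to 20 rows; each row shifts and turns the commanded pose from where the row before left it; what a row does not reach is not made up. A row lasts 1/12 s, in which the tool goes at most 41.7 mm and 7.16 degrees, less where a joint would pass 70% of its speed; a pose out of reach is approached as far as the arm can. A call is refused whole if a number of a shift passes 4.17 or a number of a turn 0.125, either way. A call with a gripper value outside its range is refused whole. The fingers move at their own pace and stop on an object; "newtons" is the grip in N (left out, the last holds). Time passes only in rows, so rows that do not move let the fingers close. It gives the time, the measured TCP pose, the force, the opening and the grip force at its end, in the units of the state.
- robot.get_obs(): the state, without advancing time (a new reading comes with each control period).
- robot.camera(name): name is "side" or "top" or "wrist"; returns a dict with "image" (480x640x3 uint8, red, green, blue), "range_z" (480x640 float32, m along the optical axis (not along the pixel's ray), 0 where there is no reading), "fx", "fy", "cx", "cy" (pixels), "R" (3x3) and "t" (3): a world point X has camera coordinates R X + t. Camera axes: x right, y down, z forward; pixel columns grow to the right and rows downward; lengths in m; the calibration is good to about 2 mm. The wrist camera is an equidistant fisheye: a pixel r from the principal point sees the ray r / f radians off the axis. A picture is of the moment at which its call begins.
- robot.hand_in(): hands the job in; it is judged then, once.
The state is a dict: "time": time; "q": joint angles; "joint_velocities": joint speeds; "joint_torque": joint torques, N m; "position": TCP position; "tool_rot": TCP orientation; "ft_force": force on the tool from outside, world axes, zero at the start; "moment": the same for the moment, N m; "grip_width": finger opening in m; "grip_force": force on a finger pad.
Only numpy, scipy, OpenCV 4.12 (cv2) and the standard library are available. Lean on these libraries where they do the work, as an engineer would, in place of code of your own. Each camera call takes 0.05 s, during which the arm holds its last target. There are 200 camera calls.

### The job

Walk the heavy parts chest back until it stands squarely inside its yellow taped bay, pushing only on the blue steel uprights at its front corners, left and right in turn, or its blue sides, never on the drawer fronts. Then take the tablet from its charging stand and lean it upright, foot on the bench and screen towards the robot, against the middle of the chest's front. Lay every printed orange bracket flat in a pocket of its own in the grey kit tray, before or after that, and leave the spool, the bottle and the scraper where they are.

Things in the scene. Friction and masses are not known exactly. Their poses are not given: they have to be found in the camera images.
- chest: blue steel parts chest on four rubber feet, about 2.3 kg, too heavy to lift, too wide to grip: 150 deep (own x) x 230 wide (own y) x 100 mm high. Origin: centre of its underside. Front (drawers) on its own -x side, towards the robot. Starts 110 to 150 mm nearer the robot than its bay. Pushed at one front corner, that end swings ahead about a point some 100 mm to the other side of its middle
- chest_left (a point): middle of the flat front face of the chest's left upright (own x -75, y 95 mm, 55 mm up): blue steel strip 40 mm wide (own y 75 to 115 mm), 10 to 100 mm high, the place to push; the right one mirrors it. A slow push of some 8 to 15 N here swings the chest
- chest_right (a point): middle of the front face of the chest's right upright (own x -75, y -95 mm, 55 mm up), 40 mm wide, as the left one
- drawers: bank of six clear brittle drawers in the middle of the chest's front, fixed to it, same origin and axes: own y -75 to 75 mm, 10 to 99 mm high, fronts at own x = -74 mm, two white pull lips across (35 and 79 mm high) out to x = -79 mm; white strip along the top edge. The robot must not push on them; the tablet may lean on them
- bay: outline of yellow floor tape stuck flat on the bench, where the chest belongs; inside the tape it measures 195 mm (own x, away from the robot) by 275 mm (own y). Origin at its centre on the bench. The chest belongs in it with its own x along the bay's own x (drawers towards the robot)
- tablet: black tablet, portrait, 200 tall (own z) x 130 wide (own y) x 12 mm thick (own x), 0.42 kg; white screen on its own -x face. Origin: centre of its lower edge. Starts upright in the stand, screen to the robot; can be pinched across its thickness at the middle of the top edge. With its foot 35 mm before the chest's front it leans about 0.3 rad from upright on the chest's top front edge
- tablet_foot (a point): centre of the tablet's lower edge (its origin)
- dock: grey charging stand, fixed, 80 x 150 mm and 38 mm high with a slot 14 mm wide along its own y, open upwards and at the ends, slot floor 6 mm above the bench. Origin at the centre of its underside. The tablet must be lifted 35 mm to leave the slot
- tray: grey kit tray, fixed to the bench, 290 (own x) x 138 mm (own y), with 2 x 2 pockets, each 136 mm (own x) by 60 mm (own y), floor 4 mm thick, walls 6 mm thick and 14 mm high above the bench. Origin at the centre of its underside
- pocket1 (a point): centre of the floor of tray pocket 1, 4 mm above the bench; axes as the tray: pocket 136 mm along x, 60 mm along y
- pocket2 (a point): centre of the floor of tray pocket 2, 4 mm above the bench; axes as the tray: pocket 136 mm along x, 60 mm along y
- pocket3 (a point): centre of the floor of tray pocket 3, 4 mm above the bench; axes as the tray: pocket 136 mm along x, 60 mm along y
- pocket4 (a point): centre of the floor of tray pocket 4, 4 mm above the bench; axes as the tray: pocket 136 mm along x, 60 mm along y
- bracket1: orange 3D-printed T-bracket, 70 g, lying on the bench: base plate 120 (own x) x 44 (own y) x 8 mm with an upright web 70 long (along own x) x 14 mm thick along its middle, 40 mm high over all; can be picked by the web. Origin at the centre of its underside, z up. Either way round is right in a pocket. May be absent
- bracket2: orange 3D-printed T-bracket, 70 g, lying on the bench: base plate 120 (own x) x 44 (own y) x 8 mm with an upright web 70 long (along own x) x 14 mm thick along its middle, 40 mm high over all; can be picked by the web. Origin at the centre of its underside, z up. Either way round is right in a pocket. May be absent
- bracket3: orange 3D-printed T-bracket, 70 g, lying on the bench: base plate 120 (own x) x 44 (own y) x 8 mm with an upright web 70 long (along own x) x 14 mm thick along its middle, 40 mm high over all; can be picked by the web. Origin at the centre of its underside, z up. Either way round is right in a pocket. May be absent
- bracket4: orange 3D-printed T-bracket, 70 g, lying on the bench: base plate 120 (own x) x 44 (own y) x 8 mm with an upright web 70 long (along own x) x 14 mm thick along its middle, 40 mm high over all; can be picked by the web. Origin at the centre of its underside, z up. Either way round is right in a pocket. May be absent
- spool: filament spool lying flat, 200 mm across, 65 mm high, not to be moved; origin at the centre of its underside
- cleaner: white cleaner bottle, 60 mm across, 165 mm high, not to be moved; origin at the centre of its underside
- scraper: red-handled scraper lying on the bench beyond the tray, 160 mm long along its own x, not to be moved; origin under its middle
There are look-alikes about, which are no part of the job. Leave any green look-alike of the bracket2 alone. Leave any green or turquoise look-alike of the bracket1 alone.

How it is judged:
On the way, in this order (a step that is already met when the one before it is completed fails the run):
1. the chest stands squarely inside the taped bay (x of chest in the frame of bay between -0.022 and 0.022 m and y of chest in the frame of bay between -0.022 and 0.022 m and angle between the x axis of chest and the x axis of bay, either way round below 0.12 rad and angle between chest's own z axis and vertical below 0.05 rad and height (world z) of chest below 0.01 m), for 0.5 s.
2. the tablet leans against the chest, foot on the bench, screen towards the robot, the chest still in its bay (all of step 1 and angle between tablet's own z axis and vertical between 0.12 and 0.6 rad and height (world z) of tablet_foot below 0.012 m and contact force between tablet and chest above 0.03 N and x of chest in the frame of tablet above 0 m and angle between the y axis of tablet and the y axis of chest, either way round below 0.25 rad and y of tablet in the frame of chest between -0.04 and 0.04 m), for 0.5 s.
At the end, for the whole second after the job is handed in: Chest in the bay (within 22 mm of its centre each way, 0.12 rad of square); tablet leaning 0.12-0.6 rad on the front of the chest, within 40 mm of its middle, 0.25 rad of parallel, foot down, screen to the robot; each bracket flat in its own pocket (within 12 mm of centre each way); all at rest (all of step 2 and ((x of bracket1 in the frame of pocket1 between -0.012 and 0.012 m and y of bracket1 in the frame of pocket1 between -0.012 and 0.012 m and z of bracket1 in the frame of pocket1 below 0.004 m and angle between bracket1's own z axis and vertical below 0.08 rad) or (x of bracket1 in the frame of pocket2 between -0.012 and 0.012 m and y of bracket1 in the frame of pocket2 between -0.012 and 0.012 m and z of bracket1 in the frame of pocket2 below 0.004 m and angle between bracket1's own z axis and vertical below 0.08 rad) or (x of bracket1 in the frame of pocket3 between -0.012 and 0.012 m and y of bracket1 in the frame of pocket3 between -0.012 and 0.012 m and z of bracket1 in the frame of pocket3 below 0.004 m and angle between bracket1's own z axis and vertical below 0.08 rad) or (x of bracket1 in the frame of pocket4 between -0.012 and 0.012 m and y of bracket1 in the frame of pocket4 between -0.012 and 0.012 m and z of bracket1 in the frame of pocket4 below 0.004 m and angle between bracket1's own z axis and vertical below 0.08 rad)) and ((x of bracket2 in the frame of pocket1 between -0.012 and 0.012 m and y of bracket2 in the frame of pocket1 between -0.012 and 0.012 m and z of bracket2 in the frame of pocket1 below 0.004 m and angle between bracket2's own z axis and vertical below 0.08 rad) or (x of bracket2 in the frame of pocket2 between -0.012 and 0.012 m and y of bracket2 in the frame of pocket2 between -0.012 and 0.012 m and z of bracket2 in the frame of pocket2 below 0.004 m and angle between bracket2's own z axis and vertical below 0.08 rad) or (x of bracket2 in the frame of pocket3 between -0.012 and 0.012 m and y of bracket2 in the frame of pocket3 between -0.012 and 0.012 m and z of bracket2 in the frame of pocket3 below 0.004 m and angle between bracket2's own z axis and vertical below 0.08 rad) or (x of bracket2 in the frame of pocket4 between -0.012 and 0.012 m and y of bracket2 in the frame of pocket4 between -0.012 and 0.012 m and z of bracket2 in the frame of pocket4 below 0.004 m and angle between bracket2's own z axis and vertical below 0.08 rad)) and ((x of bracket3 in the frame of pocket1 between -0.012 and 0.012 m and y of bracket3 in the frame of pocket1 between -0.012 and 0.012 m and z of bracket3 in the frame of pocket1 below 0.004 m and angle between bracket3's own z axis and vertical below 0.08 rad) or (x of bracket3 in the frame of pocket2 between -0.012 and 0.012 m and y of bracket3 in the frame of pocket2 between -0.012 and 0.012 m and z of bracket3 in the frame of pocket2 below 0.004 m and angle between bracket3's own z axis and vertical below 0.08 rad) or (x of bracket3 in the frame of pocket3 between -0.012 and 0.012 m and y of bracket3 in the frame of pocket3 between -0.012 and 0.012 m and z of bracket3 in the frame of pocket3 below 0.004 m and angle between bracket3's own z axis and vertical below 0.08 rad) or (x of bracket3 in the frame of pocket4 between -0.012 and 0.012 m and y of bracket3 in the frame of pocket4 between -0.012 and 0.012 m and z of bracket3 in the frame of pocket4 below 0.004 m and angle between bracket3's own z axis and vertical below 0.08 rad)) and ((x of bracket4 in the frame of pocket1 between -0.012 and 0.012 m and y of bracket4 in the frame of pocket1 between -0.012 and 0.012 m and z of bracket4 in the frame of pocket1 below 0.004 m and angle between bracket4's own z axis and vertical below 0.08 rad) or (x of bracket4 in the frame of pocket2 between -0.012 and 0.012 m and y of bracket4 in the frame of pocket2 between -0.012 and 0.012 m and z of bracket4 in the frame of pocket2 below 0.004 m and angle between bracket4's own z axis and vertical below 0.08 rad) or (x of bracket4 in the frame of pocket3 between -0.012 and 0.012 m and y of bracket4 in the frame of pocket3 between -0.012 and 0.012 m and z of bracket4 in the frame of pocket3 below 0.004 m and angle between bracket4's own z axis and vertical below 0.08 rad) or (x of bracket4 in the frame of pocket4 between -0.012 and 0.012 m and y of bracket4 in the frame of pocket4 between -0.012 and 0.012 m and z of bracket4 in the frame of pocket4 below 0.004 m and angle between bracket4's own z axis and vertical below 0.08 rad)) and linear speed of each of chest, tablet, bracket1, bracket2, bracket3, bracket4 below 0.02 m/s); the robot touches nothing.
It fails at once if the robot pushes on the plastic drawer fronts (over 1.5 N) (contact force between any of the fingers, the arm and drawers above 1.5 N).
It fails at once if the chest is tipped up (angle between chest's own z axis and vertical above 0.15 rad).
It fails at once if the tablet is dropped flat or laid down (angle between tablet's own z axis and vertical above 1.1 rad).
It fails at once if the spool, the bottle or the scraper is disturbed (moved over 30 mm) (distance of any of spool, cleaner, scraper from where it was at the start of the episode above 0.03 m).
Of bracket1, bracket2, bracket3, bracket4 only 2 to 4 are there at a start; the rules pass over those that are not, and their reading is None.
At some moment in a run one of bracket1, bracket2, bracket3, bracket4 may be knocked a few centimetres aside while the robot is not near it.
It also fails if it takes over 210 s, if anything falls off the work surface, if the arm or the gripper's body presses on something with over 40 N, if the wrist force passes 120 N, or if a joint passes its speed limit or range.

## Working session

There is one attempt and no reset: what is moved stays moved. The work goes in short steps, Python scripts to look and compute and a tool call to move; the robot and the scene stay as the last step left them, time stands still between calls to the robot, and variables do not carry over. Pictures are saved under pics/ and viewed, at most 14 in all, crops included, and the job is handed in when it is done.

Besides the shell and the picture viewer there is one more tool, called after "Request:" as name(argument=value, ...) on one line, values as JSON. send_rows: Moves the arm, as the interface text tells. Its arguments: {"type":"object","properties":{"increments":{"type":"array"},"newtons":{"type":"number"}},"required":["increments"]}

```bash
mkdir -p pics
cat > h.py <<'E'
import numpy as np, cv2
from rig import robot
def world(c,u,v,z=None):
    if z is None: z=c["range_z"][v,u]
    p=np.stack([(u-c["cx"])/c["fx"]*z,(v-c["cy"])/c["fy"]*z,z*np.ones_like(z)],-1)
    return (p-c["t"])@c["R"]
def cloud(c):
    v,u=np.mgrid[0:480,0:640]; return world(c,u,v)
def save(n,im): cv2.imwrite("pics/"+n+".png",im[:,:,::-1])
E
python3 - <<'E'
from h import *
for n in("top","side"):
    c=robot.camera(n); save(n+"0",c["image"]); np.savez(n+"0.npz",**c); print(n,c["fx"],c["R"].round(2).tolist(),c["t"])
o=robot.get_obs(); print(o)
E
```

```text
top 543.7916032009888 [[0.0, -1.0, -0.0], [-1.0, -0.0, -0.06], [0.06, 0.0, -1.0]] [-0.1132646   0.50282276  1.37631615]
side 531.097069791305 [[0.86, -0.5, -0.01], [-0.4, -0.67, -0.62], [0.31, 0.54, -0.78]] [-0.49673115  0.18287958  1.32488716]
{'time': 0.1, 'q': array([ 1.10948925e+00,  5.28386397e-01,  1.43380125e+00, -1.89583265e-05,
        1.18139719e+00, -1.78478029e-01]), 'joint_velocities': array([ 0.00068501, -0.00241104, -0.00408444,  0.00011806, -0.00238961,
       -0.00101748]), 'joint_torque': array([ 6.31641615e-05, -4.40984201e+01, -1.77150053e+01,  6.34590187e-02,
        5.33821899e-02, -2.37590325e-05]), 'position': array([0.1740862 , 0.5995791 , 0.22965275]), 'tool_rot': array([ 1.40940016e-01,  9.90017636e-01, -9.48317641e-04, -3.04914930e-04]), 'ft_force': array([-0.24051357,  0.99598555,  1.24424119]), 'moment': array([-0.03023101,  0.01741296, -0.02667883]), 'grip_force': 0.0, 'grip_width': 0.08711519205885891}
```

View pics/top0.png

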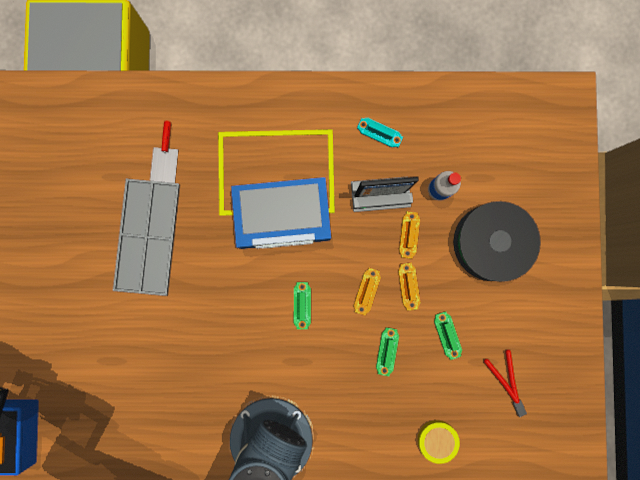

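View pics/side0.png

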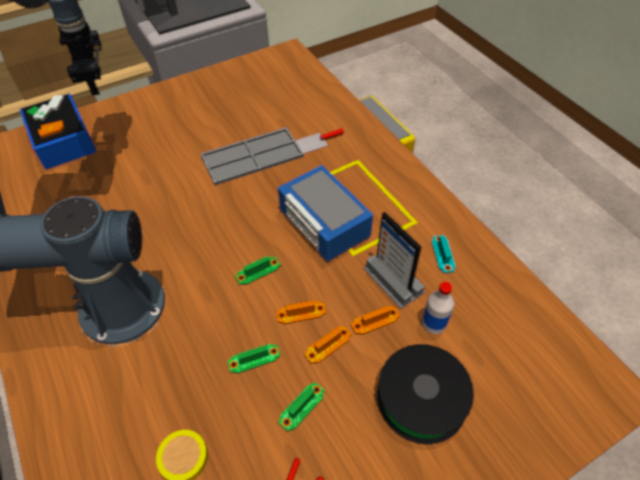

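Orange brackets at top-view (410,235), (368,291) and (408,287). The green ones at (302,305), (388,351), (447,335) and the turquoise one at (380,132) are look-alikes. Next I'll measure everything.

```bash
cat >> h.py <<'E'
def rect(P):
    """centre, long-axis angle (deg, -90..90), sizes of xy points"""
    (c,s,a)=cv2.minAreaRect(np.float32(P[:,:2])); 
    if s[0]<s[1]: a+=90; s=s[::-1]
    return np.round(c,4),round((a+90)%180-90,2),np.round(s,4)
def hsv(c): return cv2.cvtColor(c["image"],cv2.COLOR_RGB2HSV)
def near(X,x0,x1,y0,y1): return (X[...,0]>x0)&(X[...,0]<x1)&(X[...,1]>y0)&(X[...,1]<y1)
def chest(c):
    X=cloud(c); m=(X[...,2]>.088)&(X[...,2]<.112)&near(X,.4,.85,-.16,.25)
    m=m.astype(np.uint8); m=cv2.morphologyEx(m,cv2.MORPH_OPEN,np.ones((3,3)))
    n,l,st,_=cv2.connectedComponentsWithStats(m); k=1+st[1:,4].argmax()
    return rect(X[l==k])
def brackets(c):
    H=hsv(c); X=cloud(c); m=((H[...,0]>10)&(H[...,0]<23)&(H[...,1]>190)&(H[...,2]>150)).astype(np.uint8)
    m=cv2.morphologyEx(m,cv2.MORPH_CLOSE,np.ones((5,5))); n,l,st,ce=cv2.connectedComponentsWithStats(m)
    r=[]
    for k in range(1,n):
        if 200<st[k,4]<4000:
            P=X[(l==k)&(X[...,2]<.06)]; 
            if len(P)<50: continue
            W=P[P[:,2]>.03]; r.append((ce[k].round(),rect(P[P[:,2]<.02]) if (P[:,2]<.02).sum()>30 else None,rect(W) if len(W)>10 else None))
    return r
E
python3 - <<'E'
from h import *
c=dict(np.load("top0.npz")); X=cloud(c); H=hsv(c)
print("z bench",X[300,200],X[150,500])
print("chest",chest(c))
m=(H[...,0]>24)&(H[...,0]<34)&(H[...,1]>150)&near(X,.4,.95,-.2,.3)&(X[...,2]<.02)
P=X[m]; print("tape",rect(P),P.min(0),P.max(0))
v,u=np.nonzero(m); print(u.min(),u.max(),v.min(),v.max())
for b in brackets(c): print(b)
# tray
m=(H[...,1]<60)&near(X,.25,.8,.2,.5)&(X[...,2]<.03)&(X[...,2]>.01); m=cv2.morphologyEx(m.astype(np.uint8),cv2.MORPH_CLOSE,np.ones((3,3)))
n,l,st,_=cv2.connectedComponentsWithStats(m); k=1+st[1:,4].argmax(); print("tray",rect(X[l==k]),np.median(X[l==k][:,2]))
# tablet / dock
for z0,z1 in((.02,.05),(.05,.1),(.1,.15),(.15,.19),(.19,.23)):
    m=near(X,.5,.75,-.36,-.12)&(X[...,2]>z0)&(X[...,2]<z1); print(z0,m.sum(),rect(X[m]) if m.sum()>5 else 0, X[m].mean(0))
E
```

```text
z bench [ 0.35089178  0.184455   -0.00342901] [ 0.74248354 -0.59369254  0.00141021]
chest (array([ 0.5695, -0.0285]), -84.48, array([0.2305, 0.1509]))
tape (array([ 0.6847, -0.0084]), -88.45, array([0.3   , 0.2213])) [ 0.57013142 -0.16071352 -0.01109899] [0.79769798 0.144446   0.00983728]
218 334 129 215
(array([409., 261.]), (array([ 0.4543, -0.3534]), 0.15, array([0.2547, 0.0543])), (array([ 0.4549, -0.3522]), -0.41, array([0.2015, 0.0218])))
(array([367., 291.]), (array([ 0.3744, -0.2452]), -18.15, array([0.1219, 0.0461])), (array([ 0.3758, -0.2446]), -17.9, array([0.0687, 0.0143])))
tray (array([0.4982, 0.1367]), 84.73, array([0.512 , 0.2914])) 0.012786645256534425
0.02 896 (array([ 0.5783, -0.2428]), 89.19, array([0.2354, 0.1536])) [ 0.59811504 -0.2842436   0.03685866]
0.05 549 (array([ 0.5784, -0.2302]), -89.9, array([0.2184, 0.151 ])) [ 0.58402415 -0.16988417  0.09097162]
0.1 379 (array([ 0.5786, -0.2308]), -89.92, array([0.2196, 0.1476])) [ 0.59170971 -0.19451692  0.11219338]
0.15 156 (array([ 0.621 , -0.2768]), -88.98, array([0.1295, 0.0114])) [ 0.62005297 -0.27352437  0.17088306]
0.19 372 (array([ 0.626 , -0.2765]), -84.59, array([0.1288, 0.0141])) [ 0.62544657 -0.27648878  0.20317493]
```

```bash
cat >> h.py <<'E'
def brackets(c):
    H=hsv(c); X=cloud(c); o=(H[...,0]>8)&(H[...,0]<24)&(H[...,1]>180)&(H[...,2]>120)
    w=(o&(X[...,2]>.028)&(X[...,2]<.06)).astype(np.uint8); n,l,st,ce=cv2.connectedComponentsWithStats(w); r=[]
    for k in range(1,n):
        if st[k,4]>40:
            W=rect(X[l==k]); a=np.radians(W[1]); d=X[...,:2]-W[0]; ax=np.array([np.cos(a),np.sin(a)])
            m=o&(abs(d@ax)<.075)&(abs(d@[-ax[1],ax[0]])<.032)&(X[...,2]<.03)
            r.append((ce[k].round(),W,rect(X[m]),round(float(np.median(X[l==k][:,2])),3)))
    return r
E
python3 - <<'E'
from h import *
c=dict(np.load("top0.npz")); X=cloud(c); H=hsv(c)
for b in brackets(c): print(b)
m=(H[...,1]<70)&near(X,.25,.72,.22,.5)&(X[...,2]<.02)&(X[...,2]>.003); m=cv2.morphologyEx(m.astype(np.uint8),cv2.MORPH_OPEN,np.ones((3,3)))
n,l,st,_=cv2.connectedComponentsWithStats(m); k=1+st[1:,4].argmax(); print("tray",rect(X[l==k]),np.median(X[l==k][:,2]))
m=(H[...,0]>24)&(H[...,0]<34)&(H[...,1]>150)&near(X,.4,.95,-.2,.3)&(X[...,2]<.02)
P=X[m]
for nm,q in(("far",P[P[:,0]>.77]),("L",P[(P[:,1]>.1)&(P[:,0]<.77)]),("R",P[(P[:,1]<-.12)&(P[:,0]<.77)])):
    vx,vy,x,y=cv2.fitLine(np.float32(q[:,:2]),cv2.DIST_HUBER,0,.01,.01).ravel(); print(nm,np.degrees(np.arctan2(vy,vx)),x,y,len(q),q[:,:2].min(0),q[:,:2].max(0))
E
```

```text
(array([411., 234.]), (array([ 0.5207, -0.3549]), -6.85, array([0.0692, 0.0151])), (array([ 0.5181, -0.354 ]), -7.41, array([0.1446, 0.061 ])), 0.039)
(array([411., 286.]), (array([ 0.3891, -0.3524]), 7.35, array([0.0692, 0.0151])), (array([ 0.3891, -0.3527]), 6.6, array([0.1498, 0.0622])), 0.039)
(array([368., 291.]), (array([ 0.3758, -0.2446]), -17.9, array([0.0687, 0.0143])), (array([ 0.3756, -0.2443]), -18.33, array([0.1445, 0.059 ])), 0.039)
tray (array([0.4583, 0.3895]), -7.53, array([0.1649, 0.0229])) 0.011779040019113682
far -88.96446 0.7867163 -0.009751194 610 [ 0.77023702 -0.15545347] [0.79769798 0.144446  ]
L 2.1758509 0.6607225 0.1330275 410 [0.57013142 0.10627005] [0.76996102 0.1433831 ]
R 1.3624024 0.6730291 -0.15223867 357 [ 0.57864784 -0.16071352] [ 0.76992697 -0.14483976]
```

Run:
```python
from h import *
c=dict(np.load("top0.npz")); X=cloud(c); H=hsv(c)
z=1.3763-.014
for u,v in((127,180),(180,183),(166,296),(114,290)): print(u,v,X[v,u],world(c,u,v,np.float64(X[v+0,u][2]*0+c["R"][2]@X[v,u]+c["t"][2])).round(4))
m=(X[...,2]>.0085)&(X[...,2]<.022)&near(X,.25,.75,.2,.5)&(H[...,1]<110)
P=X[m]; print(m.sum(),rect(P)); cv2.imwrite("pics/m.png",m[120:320,90:220].repeat(3,0).repeat(3,1)*255)
```

```text
127 180 [0.65926011 0.37360976 0.01406088] [0.6593 0.3736 0.0141]
180 183 [0.65356735 0.23953369 0.00321018] [0.6536 0.2395 0.0032]
166 296 [0.36113172 0.27108206 0.00084361] [0.3611 0.2711 0.0008]
114 290 [0.37659221 0.40031278 0.01382082] [0.3766 0.4003 0.0138]
1455 (array([0.5571, 0.3186]), -5.32, array([0.3756, 0.1405]))[ WARN:0@0.231] global loadsave.cpp:1063 imwrite_ Unsupported depth image for selected encoder is fallbacked to CV_8U.
```

View pics/m.png

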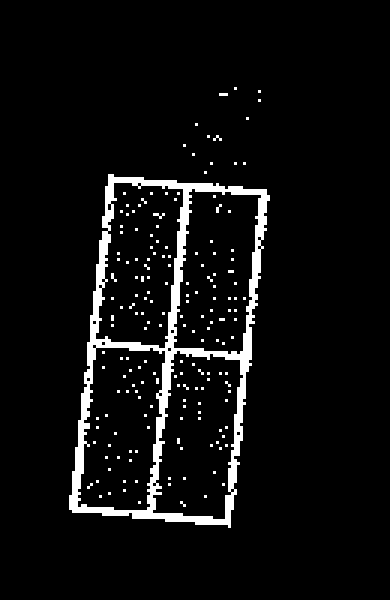

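Request:
send_rows(increments=[0,0,-0.12,3.5,-4,0,0,0,0,-0.12,3.5,-4,0,0,0,0,-0.12,3.5,-4,0,0,0,0,-0.12,3,-4,0,0,0,0,-0.12,3,-4,0,0,0,0,-0.12,2.5,-4,0,0,0,0,-0.12,1.5,-4,0,0,0,0,-0.12,0,-4,0,0,0,0,-0.12,0,-4,0,0,0,0,-0.12,0,-4,0,0,0,0,-0.088,0,-4,0,0,0,0,0,0,-4,0,0,0,0,0,0,-4,0,0,0,0,0,0,-4,0,0,0,0,0,0,-4,0,0,0,0,0,0,-4,0,0,0,0,0,0,-4,0,0,0,0,0,0,-3,0,0])

```text
time: 1.6
position: [0.3432, -0.0677, 0.2307]
tool_rot: [0.708, 0.707, -0.0, 0.001]
ft_force: [0.9, 0.3, -0.5]
grip_width: 0.0004
grip_force: 0.0
```

Request:
send_rows(increments=[0,0,0,3,-3.2,0,0,0,0,0,3,-3.2,-2,0,0,0,0,3,0,-3.5,0,0,0,0,0.7,0,-4,0,0,0,0,0,0,-4,0,0,0,0,0,0,-4,0,0,0,0,0,0,0,0,0,0,0,1.5,0,0,0,0,0,0,1.5,0,0,0,0,0,0,1,0,0,0,0,0,0,0.5,0,0,0,0,0,0,0.5,0,0,0,0,0,0,0.5,0.05,0,0,0,0,0,0.5,0.05,0,0])

```text
time: 2.77
position: [0.4876, -0.122, 0.0627]
tool_rot: [0.706, 0.708, -0.003, -0.003]
ft_force: [-21.1, -14.8, 17.6]
grip_width: 0.0003
grip_force: 12.7
```

Run:
```python
from h import *
c=robot.camera("top"); print(chest(c)); save("p1",c["image"][100:360,180:500])
c=dict(np.load("top0.npz")); X=cloud(c); H=hsv(c)
m=(X[...,2]>.0085)&(X[...,2]<.022)&near(X,.25,.68,.2,.5)&(H[...,1]<110)
n,l,st,_=cv2.connectedComponentsWithStats(m.astype(np.uint8)); k=1+st[1:,4].argmax(); print("tray",rect(X[l==k]))
```

```text
(array([ 0.5697, -0.0285]), -84.34, array([0.2304, 0.1502]))
tray (array([0.5149, 0.3226]), -5.32, array([0.2909, 0.1405]))
```

View pics/p1.png

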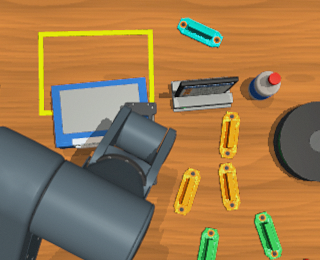

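Run:
```python
from h import *
o=robot.get_obs(); print(o["ft_force"],o["moment"],o["position"],o["tool_rot"],o["grip_force"])
```

```text
[-11.69575615  -7.25682533  10.31086467] [-0.95073802  1.51420991 -0.01873438] [ 0.48776085 -0.12219669  0.06276702] [ 0.70574636  0.70844867 -0.00342301 -0.00329366] 7.040560558671132
```

Request:
send_rows(increments=[0,0,0,-1.0,0,0,0,0,0,0,-0.5,-0.8,0,0,0,0,0,0,0,0,0,0,0,0,0,0,0,0])

```text
time: 3.15
position: [0.477, -0.1306, 0.0619]
tool_rot: [0.708, 0.707, 0.0, 0.0]
ft_force: [0.3, 0.3, -0.2]
grip_width: 0.0007
grip_force: 0.0
```

Request:
send_rows(increments=[0,0,0,0.4,0,0,0,0,0,0,0.4,0,0,0,0,0,0,0.4,0,0,0,0,0,0,0.4,0,0,0,0,0,0,0.4,0,0,0,0,0,0,0.4,0.04,0,0,0,0,0,0.4,0.04,0,0,0,0,0,0.4,0.04,0,0,0,0,0,0.4,0.04,0,0,0,0,0,0.4,0.06,0,0,0,0,0,0.4,0.06,0,0,0,0,0,0.4,0.06,0,0,0,0,0,0.4,0.06,0,0,0,0,0,0,0,0,0])

```text
time: 4.32
position: [0.5262, -0.1275, 0.0616]
tool_rot: [0.706, 0.708, -0.003, -0.002]
ft_force: [-9.5, -8.8, 3.8]
grip_width: 0.0005
grip_force: 5.7
```

Run:
```python
from h import *
c=robot.camera("top"); print(chest(c))
o=robot.get_obs(); print(o["ft_force"],o["position"],o["tool_rot"])
```

```text
(array([ 0.5936, -0.0176]), -76.04, array([0.2298, 0.1512]))
[-8.86689375 -8.78566203  4.56200693] [ 0.52636409 -0.12742804  0.06152593] [ 0.70635338  0.70785191 -0.00275432 -0.00172647]
```

Request:
send_rows(increments=[0,0,0,-4,0,0,0,0,0,0,-3.9,0,0,0,0,0,0,0,3.6,0,0,0,0,0,0,3.6,0,0,0,0,0,0,3.6,0,0,0,0,0,0,3.6,0,0,0,0,0,0,3.5,0,0,0,0,0,1.2,0,0,0,0,0,0,1.2,0,0,0,0,0,0,0.4,0.06,0,0,0,0,0,0.4,0.06,0,0,0,0,0,0.4,0.06,0,0,0,0,0,0.4,0.06,0,0,0,0,0,0.5,0.06,0,0,0,0,0,0.5,0.06,0,0,0,0,0,0.5,0.05,0,0,0,0,0,0.5,0.05,0,0,0,0,0,0.5,0.03,0,0,0,0,0,0.5,0,0,0,0,0,0,0,0,0,0])

```text
time: 6.03
position: [0.4952, 0.0619, 0.0614]
tool_rot: [0.706, 0.707, -0.016, -0.02]
ft_force: [-35.1, 10.1, 35.8]
grip_width: 0.0005
grip_force: 20.3
```

```bash
cat > pose.py <<'E'
from h import *
c=robot.camera("top"); p,a,s=chest(c); y=np.radians(a+90); o=robot.get_obs(); t=o["position"]
R=lambda a:np.array([[np.cos(a),-np.sin(a)],[np.sin(a),np.cos(a)]])
B=np.array([.684,-.009]); by=.0245
print("chest",p,a+90,s,"bay-rel",((p-B)@R(by)*1000).round(1),"relyaw",round(a+90-1.4,2))
print("tcp",t.round(4),"own",((t[:2]-p)@R(y)*1000).round(1),"F",o["ft_force"].round(1))
for s in(1,-1): print("L" if s>0 else "R",(p+R(y)@[-.092,s*.097]).round(4))
E
python3 pose.py
```

```text
chest [ 0.604 -0.017] 10.349999999999994 [0.2308 0.1516] bay-rel [-80.2  -6. ] relyaw 8.95
tcp [0.4958 0.062  0.0614] own [-92.3  97.1] F [-34.1   9.8  35. ]
L [0.4961 0.0619]
R [ 0.5309 -0.129 ]
```

Request:
send_rows(increments=[0,0,0,-3,0,0,0,0,0,0,0,0,0,0,0,0,0,0.4,0.03,0,0,0,0,0,0.4,0.03,0.1,0,0,0,0,0.4,0.03,0.1,0,0,0,0,0.4,0.05,0.1,0,0,0,0,0.4,0.05,0.1,0,0,0,0,0.4,0.05,0.1,0,0,0,0,0.4,0.05,0.1,0,0,0,0,0.4,0.03,0.1,0,0,0,0,0,0,0,0])

```text
time: 7.0
position: [0.5174, 0.0625, 0.067]
tool_rot: [0.707, 0.707, -0.004, -0.005]
ft_force: [-8.7, 4.4, -1.2]
grip_width: 0.0001
grip_force: 3.7
```

```bash
python3 pose.py
```

```text
chest [ 0.6145 -0.0134] 4.819999999999993 [0.2302 0.1511] bay-rel [-69.6  -2.7] relyaw 3.42
tcp [0.5175 0.0624 0.067 ] own [-90.2  83.7] F [-7.6  4.8 -0.8]
L [0.5147 0.0755]
R [ 0.531  -0.1178]
```

Request:
send_rows(increments=[0,0,0,-4,0,0,0,0,0,0,0,-3.75,-0.4,0,0,0,0,0,-3.75,-0.4,0,0,0,0,0,-3.75,0,0,0,0,0,0,-3.75,0,0,0,0,0,0,-3.75,0,0,0,0,0,2,0,0,0,0,0,0,2,0,0,0,0,0,0,0.4,0,0,0,0,0,0,0.4,0,0,0,0,0,0,0.4,0,0,0,0,0,0,0.4,0.05,0.1,0,0,0,0,0.4,0.05,0.1,0,0,0,0,0.4,0.05,0.1,0,0,0,0,0.4,0.05,0.1,0,0,0,0,0.4,0.06,0.1,0,0,0,0,0.4,0.07,0.1,0,0,0,0,0.4,0.07,0.1,0,0,0,0,0.4,0.07,0.1,0,0,0,0,0,0,0,0])

```text
time: 8.72
position: [0.5622, -0.1215, 0.0674]
tool_rot: [0.706, 0.708, -0.003, -0.003]
ft_force: [-5.2, -4.0, -1.3]
grip_width: 0.0
grip_force: 2.7
```

```bash
python3 pose.py
```

```text
chest [ 0.6315 -0.0132] 12.469999999999999 [0.2304 0.1511] bay-rel [-52.6  -2.9] relyaw 11.07
tcp [ 0.5624 -0.1214  0.0675] own [-90.9 -90.7] F [-4.7 -4.8 -1.1]
L [0.5207 0.0616]
R [ 0.5626 -0.1278]
```

Request:
send_rows(increments=[0,0,0,-4,0,0,0,0,0,0,-3.4,0,-0.8,0,0,0,0,0,3.7,0,0,0,0,0,0,3.7,0,0,0,0,0,0,3.7,0,0,0,0,0,0,3.7,0,0,0,0,0,0,3.7,0,0,0,0,0,1.2,0,0,0,0,0,0,0.8,0,0,0,0,0,0,0.4,0,0,0,0,0,0,0.4,0,0,0,0,0,0,0.5,0.15,0.1,0,0,0,0,0.5,0.15,0.1,0,0,0,0,0.5,0.15,0.1,0,0,0,0,0.5,0.15,0.1,0,0,0,0,0.5,0.15,0.1,0,0,0,0,0.5,0.15,0.1,0,0,0,0,0.5,0.15,0.1,0,0,0,0,0.5,0.15,0.1,0,0,0,0,0.5,0.15,0.1,0])

```text
time: 10.43
position: [0.5558, 0.0774, 0.0671]
tool_rot: [0.708, 0.706, -0.006, -0.008]
ft_force: [-10.3, 5.5, -2.3]
grip_width: 0.0007
grip_force: 4.7
```

```bash
python3 pose.py
```

```text
chest [ 0.65   -0.0041] 2.3700000000000045 [0.2305 0.1516] bay-rel [-33.9   5.7] relyaw 0.97
tcp [0.5581 0.0775 0.0675] own [-88.5  85.3] F [-6.9  3.9 -1.3]
L [0.5541 0.089 ]
R [ 0.5621 -0.1048]
```

Request:
send_rows(increments=[0,0,0,-2.5,0,0,0,0,0,0,0,1.6,-0.8,0,0,0,0,0.9,0,0,0,0,0,0,0.5,0,0,0,0,0,0,0.4,0,0,0,0,0,0,0.4,0,0.1,0,0,0,0,0.4,0,0.1,0,0,0,0,0.4,0,0.1,0,0,0,0,0.4,0,0.1,0,0,0,0,0.4,0,0.1,0,0,0,0,0,0,0,0])

```text
time: 11.4
position: [0.5731, 0.0937, 0.0651]
tool_rot: [0.708, 0.707, -0.004, -0.005]
ft_force: [-6.4, 4.4, -1.5]
grip_width: 0.0007
grip_force: 3.6
```

```bash
python3 pose.py
```

```text
chest [ 0.6597 -0.0019] 177.36 [0.2298 0.1511] bay-rel [-24.1   7.7] relyaw 175.96
tcp [0.5733 0.0936 0.0652] own [ 90.7 -91.4] F [-7.3  4.5 -1.7]
L [ 0.7471 -0.103 ]
R [0.7561 0.0908]
```

Request:
send_rows(increments=[0,0,0,-4,0,0,0,0,0,0,-1,-3.9,-0.8,0,0,0,0,0,-3.9,0,0,0,0,0,0,-3.9,0,0,0,0,0,0,-3.9,0,0,0,0,0,0,-4.0,0,0,0,0,0,1.6,0,0,0,0,0,0,1.2,0,0,0,0,0,0,0.5,0,0,0,0,0,0,0.4,0,0,0,0,0,0,0.4,0,0,0,0,0,0,0.4,0,0.1,0,0,0,0,0.4,0,0.1,0,0,0,0,0.4,0,0.1,0,0,0,0,0.4,0,0.1,0,0,0,0,0.4,0,0.1,0,0,0,0,0.4,0,0.1,0,0,0,0,0.4,0,0.1,0,0,0,0,0,0,0,0])

```text
time: 13.03
position: [0.5931, -0.1037, 0.0644]
tool_rot: [0.707, 0.708, -0.003, -0.003]
ft_force: [-5.7, -3.8, -1.4]
grip_width: 0.0005
grip_force: 3.0
```

```bash
sed -i 's/p,a,s=chest(c);/p,a,s=chest(c); a-=180*(a>0);/' pose.py; python3 pose.py
```

```text
chest [ 0.6761 -0.0022] 4.730000000000004 [0.2303 0.1516] bay-rel [-7.7  7. ] relyaw 3.33
tcp [ 0.5933 -0.1037  0.0645] own [-90.9 -94.3] F [-5.7 -5.5 -1.5]
L [0.5764 0.0869]
R [ 0.5924 -0.1065]
```

Request:
send_rows(increments=[0,0,0,-4,0,0,0,0,0,0,-2,3.5,-0.7,0,0,0,0,0,4,0,0,0,0,0,0,4,0,0,0,0,0,0,4,0,0,0,0,0,0,3.8,0,0,0,0,0,2,0,0,0,0,0,0,1.2,0,0,0,0,0,0,0.5,0,0,0,0,0,0,0.4,0,0,0,0,0,0,0.4,0,0.1,0,0,0,0,0.4,0,0.1,0,0,0,0,0.4,0,0.1,0,0,0,0,0,0,0,0,0,0,0,-3,0,0,0,0,0,0,-4,0,0,0,0,0,0,0,0,4,0.5,0,0,0,0,0,4,0.5,0,0,0,0,0,4,0.5])

```text
time: 14.67
position: [0.5169, 0.0891, 0.1817]
tool_rot: [0.708, 0.707, -0.002, -0.002]
ft_force: [2.5, 0.8, 0.6]
grip_width: 0.0131
grip_force: 0.0
```

```bash
python3 pose.py
```

```text
chest [ 0.6798 -0.0024] 3.1500000000000057 [0.2303 0.1515] bay-rel [-4.   6.7] relyaw 1.75
tcp [0.5231 0.0892 0.19  ] own [-151.4  100.1] F [ 2.5 -0.3  4.3]
L [0.5826 0.0894]
R [ 0.5933 -0.1043]
```

Request:
send_rows(increments=[0,0,0,0,0,4,0.6,0,0,0,0,0,4,0.6,0,0,0.01,1,-3.65,0,0.6,0,0,0.01,1,-3.65,0,0.6,0,0,0.01,1,-3.65,0,0.6,0,0,0.01,1,-3.65,0,0.6,0,0,0.01,1,-3.65,0,0.6,0,0,0.01,1,-3.65,0,0.6,0,0,0.01,1,-3.65,0,0.6,0,0,0.01,1,-3.65,0,0.6,0,0,0.01,1,-3.65,0,0.6,0,0,0.004,1,-3.65,0,0.6,0,0,0,0,0,0,0.6,0,0,0,0,0,0,0.6])

```text
time: 15.88
position: [0.619, -0.2782, 0.2603]
tool_rot: [0.675, 0.738, -0.0, -0.001]
ft_force: [-0.1, 0.9, -0.4]
grip_width: 0.0523
grip_force: 0.0
```

Run:
```python
from h import *
c=robot.camera("wrist"); save("w1",c["image"])
o=robot.get_obs(); print(o["position"],o["tool_rot"],o["grip_width"])
```

```text
[ 0.6187423  -0.27616012  0.26045869] [ 6.74092100e-01  7.38646270e-01 -2.96367094e-05 -1.23609126e-03] 0.05214165929693031
```

View pics/w1.png

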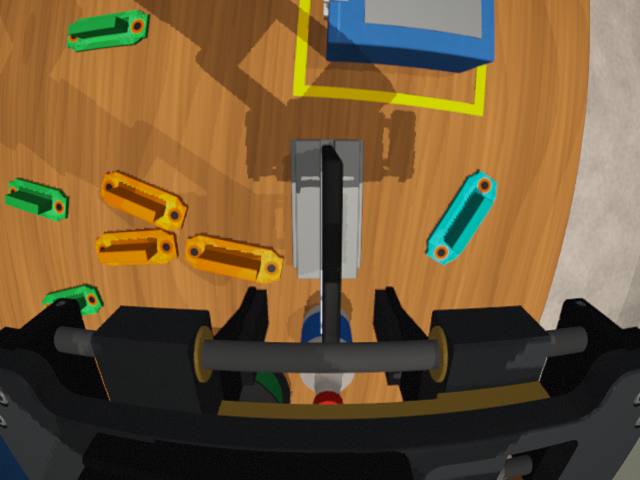

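Request:
send_rows(increments=[0,0,0,0.4,-0.1,-2,0.6,0,0,0,0,0,-3,0.6,0,0,0,0,0,-3,0.6,0,0,0,0,0,0,0.6,0,0,0,0,0,0,0,0,0,0,0,0,0,0,0,0,0,0,0,0,0,0,0,0,0,0,0,0,0,0,0,0,0,0,0,0,0,0,0,0,0,0], newtons=35)

```text
time: 16.77
position: [0.6244, -0.2764, 0.1829]
tool_rot: [0.673, 0.74, 0.0, 0.001]
ft_force: [-0.7, 1.0, -0.5]
grip_width: 0.02
grip_force: 0.0
```

Still closing; hold, then lift slowly.

Request:
send_rows(increments=[0,0,0,0,0,0,0,0,0,0,0,0,0,0,0,0,0,0,0,0,0,0,0,0,0,0,0,0,0,0,0,0,0,1,0,0,0,0,0,0,1,0,0,0,0,0,0,1.5,0,0,0,0,0,0,2,0,0,0,0,0,0,2,0,0,0,0,0,0,1.5,0,0,0,0,0,0,0,0])

```text
time: 17.68
position: [0.625, -0.2772, 0.2758]
tool_rot: [0.673, 0.74, 0.0, 0.003]
ft_force: [0.5, -0.5, -2.8]
grip_width: 0.0117
grip_force: 35.0
```

Request:
send_rows(increments=[0,0,0,-3.5,0,0,0,0,0,0,-3.5,0,0,0,-0.002,0.0375,-0.005,0,3.38,0,0,-0.002,0.0375,-0.005,0,3.38,0,0,-0.002,0.0375,-0.005,0,3.38,0,0,-0.002,0.0375,-0.005,0,3.38,0,0,-0.002,0.0375,-0.005,0,3.38,0,0,-0.002,0.0375,-0.005,0,3.38,0,0,-0.002,0.0375,-0.005,0,3.38,0,0,-0.002,0.0375,-0.005,0,3.38,0,0,0,0,0,0,0,0,0,0,0,0,0,0,0,0])

```text
time: 18.68
position: [0.5535, -0.0038, 0.2704]
tool_rot: [0.679, 0.719, -0.107, -0.106]
ft_force: [-0.3, -1.1, -4.1]
grip_width: 0.0117
grip_force: 35.0
```

Run:
```python
from h import *
from scipy.spatial.transform import Rotation as Ro
c=robot.camera("top"); print(chest(c))
c=robot.camera("side"); save("s1",c["image"][100:340,200:520].repeat(2,0).repeat(2,1))
o=robot.get_obs(); M=Ro.from_quat(o["tool_rot"]).as_matrix(); print(o["position"],M.round(3),"foot",o["position"]+.176*M[:,2],"width",o["grip_width"])
```

```text
(array([ 0.6835, -0.0676]), 3.28, array([0.1504, 0.0999]))
[ 0.55360459 -0.00608717  0.27091154] [[-0.053  0.953 -0.297]
 [ 0.999  0.053 -0.011]
 [ 0.005 -0.297 -0.955]] foot [ 0.50139155 -0.00796397  0.10284526] width 0.0118378421557671
```

View pics/s1.png

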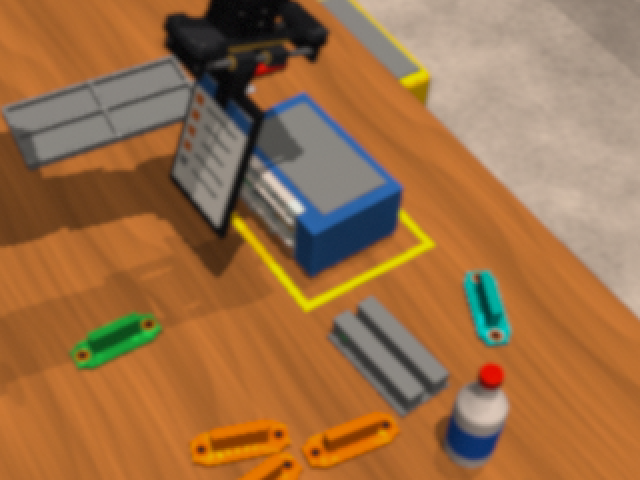

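Request:
send_rows(increments=[0,0,0,1,0,-3,0,0,0,0,1,0,-3,0,0,0,0,1,0,-2.7,0,0,0,0,0.8,0,-0.3,0,0,0,0,0.8,0,-0.2,0,0,0,0,0.8,0,-0.2,0,0,0,0,0.8,0,-0.2,0,0,0,0,0,0,-0.2,0,0,0,0,0,0,0,0,0,0,0,0,0,0,0])

```text
time: 19.62
position: [0.6157, -0.0057, 0.1744]
tool_rot: [0.68, 0.718, -0.106, -0.105]
ft_force: [-0.3, 0.6, -3.4]
grip_width: 0.0118
grip_force: 35.0
```

Run:
```python
from h import *
from scipy.spatial.transform import Rotation as Ro
o=robot.get_obs(); M=Ro.from_quat(o["tool_rot"]).as_matrix(); print(o["position"],"foot",o["position"]+.176*M[:,2],"F",o["ft_force"],o["moment"],np.arccos(-M[2,2]))
```

```text
[ 0.6157077  -0.00570685  0.17437603] foot [ 0.56367022 -0.0074622   0.006254  ] F [-0.32546489  0.5536155  -3.41720696] [-0.0315     -0.41903459  0.00933761] 0.3003302294735026
```

Request:
send_rows(increments=[0,0,0,0.1,0,-0.2,0,0,0,0,0.1,0,-0.2,0,0,0,0,0,0,0,0,0,0,0,0,0,0,0])

```text
time: 19.95
position: [0.618, -0.0055, 0.1707]
tool_rot: [0.68, 0.718, -0.106, -0.105]
ft_force: [0.3, 2.2, 2.9]
grip_width: 0.0118
grip_force: 35.0
```

Request:
send_rows(increments=[0,0,0,0,0,0,0.2,0,0,0,0,0,0,0.25,0,0,0,0,0,0,0.3,0,0,0,0,0,0,0.35,0,0,0,0,0,0,0.4,0,0,0,0,0,0,0.4,0,0,0,0,0,0,0.4,0,0,0,0.3,0,1,0.4,0,0,0,0.6,0,2,0.4,0,0,0,0.9,0,3,0.4,0,0,0,0.9,0,3,0.4,0,0,0,0.9,0,3,0.4,0,0,0,0,0,3,0.4,0,0,0,0,0,0,0.4])

```text
time: 21.12
position: [0.6572, -0.0062, 0.3278]
tool_rot: [0.681, 0.718, -0.103, -0.099]
ft_force: [1.0, 0.2, 1.1]
grip_width: 0.0347
grip_force: 0.0
```

Run:
```python
from h import *
c=robot.camera("side"); save("s2",c["image"][100:340,200:520].repeat(2,0).repeat(2,1))
X=cloud(c); o=robot.get_obs(); print(o["position"],o["grip_width"])
```

```text
[ 0.65610582 -0.00600899  0.32473254] 0.03462633758531813
```

View pics/s2.png

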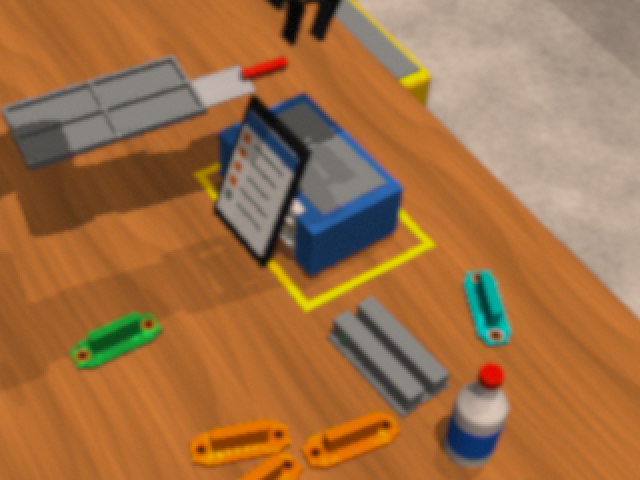

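Request:
send_rows(increments=[0.002,-0.0375,0,-2.9,1.9,0,0.6,0.002,-0.0375,0,-2.9,1.9,0,0.6,0.002,-0.0375,0,-2.9,1.9,0,0.6,0.002,-0.0375,0,-2.9,1.9,0,0.6,0.002,-0.0375,0,-2.9,1.9,0,0.6,0.002,-0.0375,0,-2.9,1.9,0,0.6,0.002,-0.0375,0,-2.9,1.9,0,0.6,0.002,-0.0375,0,-2.9,1.9,0,0.6,0,0,0,0,0,0,0.6,0,0,0,0,0,0,0.6])

```text
time: 22.0
position: [0.419, 0.147, 0.3194]
tool_rot: [0.687, 0.727, 0.001, -0.003]
ft_force: [0.2, -0.3, -0.2]
grip_width: 0.0521
grip_force: 0.0
```

Run:
```python
from h import *
c=robot.camera("top"); save("t2",c["image"][80:360,180:520].repeat(2,0).repeat(2,1)); X=cloud(c)
for b in brackets(c): print(b)
print(chest(c))
for z0,z1 in((.12,.15),(.15,.175),(.175,.21)):
    m=near(X,.5,.66,-.12,.1)&(X[...,2]>z0)&(X[...,2]<z1); print(z0,m.sum(),rect(X[m]) if m.sum()>5 else 0, X[m].mean(0))
o=robot.get_obs(); print(o["position"],o["tool_rot"],o["q"])
```

```text
(array([411., 234.]), (array([ 0.5211, -0.3542]), -6.52, array([0.0701, 0.0156])), (array([ 0.5207, -0.3542]), -5.62, array([0.1497, 0.0617])), 0.039)
(array([386., 280.]), (array([ 0.4031, -0.2905]), -18.48, array([0.0689, 0.0146])), (array([ 0.4028, -0.2926]), -17.96, array([0.1474, 0.0591])), 0.039)
(array([411., 286.]), (array([ 0.389 , -0.3524]), 8.67, array([0.0694, 0.0149])), (array([ 0.3908, -0.3516]), 9.21, array([0.1462, 0.0616])), 0.039)
(array([ 0.6799, -0.0025]), -86.76, array([0.2302, 0.1519]))
0.12 349 (array([ 0.6064, -0.0044]), -87.71, array([0.1299, 0.015 ])) [ 0.60640826 -0.00506271  0.13514446]
0.15 316 (array([ 0.6168, -0.0049]), -83.46, array([0.129 , 0.0176])) [ 0.61609146 -0.00419735  0.16282033]
0.175 469 (array([ 0.6283, -0.0038]), -87.88, array([0.1288, 0.0197])) [ 0.62780845 -0.00374016  0.18655197]
[0.42126131 0.14648605 0.31972116] [ 0.6870518   0.72660293  0.00206741 -0.00193347] [0.07924607 0.16924254 1.7368081  0.00597451 1.23506839 0.0213378 ]
```

View pics/t2.png

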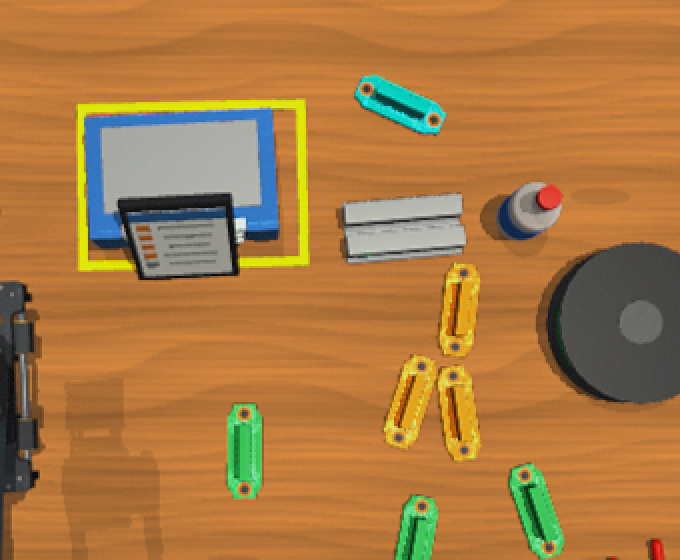

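The three orange brackets appear in the crop at (460,310), (410,400) and (458,412). One has already been knocked aside. Green ones are at (245,450), (415,530) and (537,512), and turquoise at (400,105); I'll leave those. I'll pick the (410,400) one first.

Request:
send_rows(increments=[0,0,0.1087,-0.17,-3.97,-1.1,0.5,0,0,0.1087,-0.17,-3.97,-1.1,0.5,0,0,0.1087,-0.17,-3.97,-1.1,0.5,0,0,0.1087,-0.17,-3.97,-1.1,0.5,0,0,0.1087,-0.17,-3.97,-1.1,0.5,0,0,0.1087,-0.17,-3.97,-1.1,0.5,0,0,0.1087,-0.17,-3.97,-1.1,0.5,0,0,0.1087,-0.17,-3.97,-1.1,0.5,0,0,0.1087,-0.17,-3.97,-1.1,0.5,0,0,0.1087,-0.17,-3.97,-1.1,0.5,0,0,0.1087,-0.17,-3.97,-1.1,0.5,0,0,0,0,0,-3,0.5,0,0,0,0,0,0,0.5,0,0,0,0,0,0,0.5])

```text
time: 23.22
position: [0.4047, -0.2632, 0.1745]
tool_rot: [0.199, 0.98, 0.002, -0.005]
ft_force: [0.3, 0.2, 0.7]
grip_width: 0.0437
grip_force: 0.0
```

```bash
cat > st.py <<'E'
from h import *
import sys
from scipy.spatial.transform import Rotation as Ro
o=robot.get_obs(); M=Ro.from_quat(o["tool_rot"]).as_matrix(); a=np.degrees(np.arctan2(M[1,1],M[0,1]))
print(o["position"].round(4),"tooly",a.round(2),"down",M[:,2].round(3),"q",o["q"].round(2),o["grip_width"].round(4))
if len(sys.argv)>1:
    t=np.array(eval(sys.argv[1])); print("shift cm",((t[:3]-o["position"])*100).round(2),"turn",np.radians(t[3]-a).round(3))
E
python3 st.py "[.403,-.291,.023,71.7]"
```

```text
Traceback (most recent call last):
  File "st.py", line 5, in <module>
    print(o["position"].round(4),"tooly",a.round(2),"down",M[:,2].round(3),"q",o["q"].round(2),o["grip_width"].round(4))
                                                                                               ^^^^^^^^^^^^^^^^^^^^^
AttributeError: 'float' object has no attribute 'round'
```

```bash
sed -i 's/,o\["grip_width"\].round(4)//' st.py; python3 st.py "[.403,-.291,.023,71.7]"
```

```text
[ 0.4047 -0.2632  0.1745] tooly 67.1 down [-0.009  0.007 -1.   ] q [-0.81  0.43  1.83 -0.    0.89 -1.98]
shift cm [ -0.17  -2.78 -15.15] turn 0.08
```

Request:
send_rows(increments=[0,0,0.08,-0.2,-2.8,-2,0.5,0,0,0,0,0,-3.5,0.5,0,0,0,0,0,-3.5,0.5,0,0,0,0,0,0,0.5,0,0,0,0,0,0,0.5])

```text
time: 23.63
position: [0.4034, -0.2895, 0.0859]
tool_rot: [0.157, 0.988, 0.002, -0.004]
ft_force: [-0.6, 0.1, 0.0]
grip_width: 0.0434
grip_force: 0.0
```

```bash
python3 - <<'E'
from h import *
c=robot.camera("wrist"); save("w2",c["image"])
E
python3 st.py "[.403,-.291,.023,71.7]"
```

```text
[ 0.4044 -0.2905  0.0875] tooly 71.91 down [-0.005  0.002 -1.   ] q [-0.85  0.59  1.87 -0.    0.68 -2.1 ]
shift cm [-0.14 -0.05 -6.45] turn -0.004
```

View pics/w2.png

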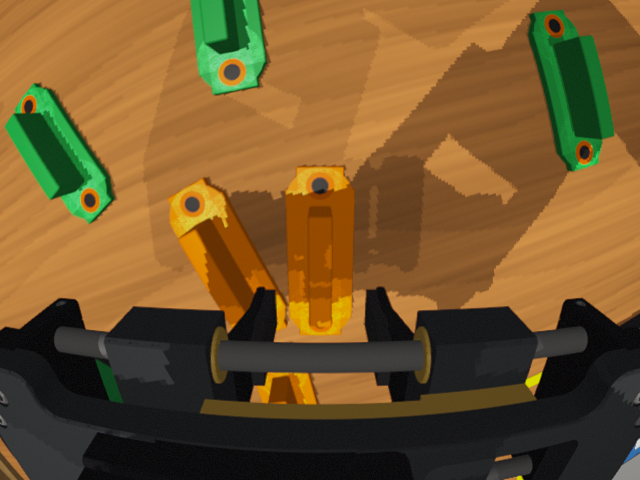

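Request:
send_rows(increments=[0,0,0,-0.1,0,-3,0.5,0,0,0,0,0,-2.4,0.5,0,0,0,0,0,-1,0.5,0,0,0,0,0,0,0,0,0,0,0,0,0,0,0,0,0,0,0,0,0,0,0,0,0,0,0,0,0,0,0,0,0,0,0,0,0,0,0,0,0,0,0,0,0,0,0,0,0,0,0,0,0,0,0,0,0,0,0,0,0,1,0,0,0,0,0,0,3,0,0,0,0,0,0,4,0,0,0,0,0,0,4,0], newtons=20)

```text
time: 24.93
position: [0.4018, -0.2899, 0.1433]
tool_rot: [0.158, 0.987, 0.002, -0.004]
ft_force: [0.8, -0.7, -1.3]
grip_width: 0.0137
grip_force: 20.0
```

```bash
python3 st.py "[.441,.296,.14,84.7]"
```

```text
[ 0.4018 -0.2899  0.1433] tooly 71.84 down [-0.008  0.004 -1.   ] q [-0.85  0.49  1.83 -0.    0.82 -2.1 ]
shift cm [ 3.92 58.59 -0.33] turn 0.225
```

Request:
send_rows(increments=[0,0,0.0132,0.23,3.45,0,0,0,0,0.0132,0.23,3.45,0,0,0,0,0.0132,0.23,3.45,0,0,0,0,0.0132,0.23,3.45,0,0,0,0,0.0132,0.23,3.45,0,0,0,0,0.0132,0.23,3.45,0,0,0,0,0.0132,0.23,3.45,0,0,0,0,0.0132,0.23,3.45,0,0,0,0,0.0132,0.23,3.45,0,0,0,0,0.0132,0.23,3.45,0,0,0,0,0.0132,0.23,3.45,0,0,0,0,0.0132,0.23,3.45,0,0,0,0,0.0132,0.23,3.45,0,0,0,0,0.0132,0.23,3.45,0,0,0,0,0.0132,0.23,3.45,0,0,0,0,0.0132,0.23,3.45,0,0,0,0,0.0132,0.23,3.45,0,0,0,0,0,0,0,0,0,0,0,0,0,0,0,0])

```text
time: 26.52
position: [0.4414, 0.2972, 0.1426]
tool_rot: [0.044, 0.999, 0.0, -0.003]
ft_force: [-0.4, 0.3, -1.4]
grip_width: 0.0137
grip_force: 20.0
```

```bash
python3 - <<'E'
from h import *
c=robot.camera("wrist"); save("w3",c["image"])
E
python3 st.py "[.441,.296,.027,84.7]"
```

```text
[0.441  0.2959 0.1424] tooly 84.81 down [-0.007 -0.    -1.   ] q [ 0.38  0.53  1.75  0.    0.87 -1.1 ]
shift cm [-0.000e+00  1.000e-02 -1.154e+01] turn -0.002
```

View pics/w3.png

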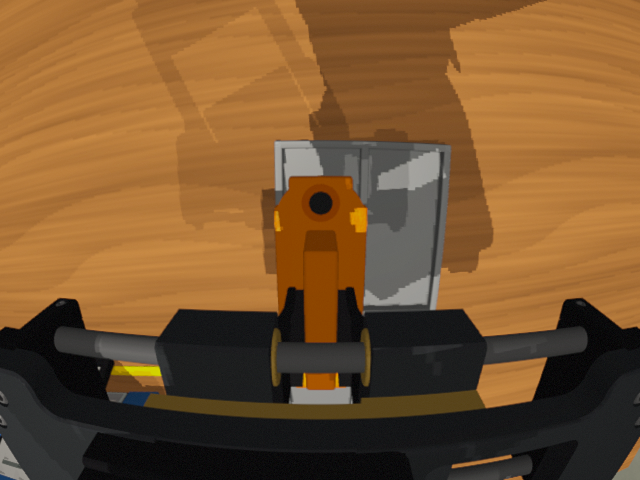

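Request:
send_rows(increments=[0,0,0,0,0,-4,0,0,0,0,0,0,-4,0,0,0,0,0,0,-2,0,0,0,0,0,0,-1,0,0,0,0,0,0,-0.4,0,0,0,0,0,0,0,0,0,0,0,0,0,0,0.4,0,0,0,0,0,0,0.4,0,0,0,0,0,0,0.4,0,0,0,0,0,0,0.4,0,0,0,0,0,1,0.4,0,0,0,0,0,3,0.4,0,0,0,0,0,4,0.4,0,0,0,0,0,4,0.4,0,0,0,0,0,0,0.4])

```text
time: 27.82
position: [0.4462, 0.2978, 0.156]
tool_rot: [0.046, 0.999, 0.003, 0.004]
ft_force: [0.6, -0.2, -0.2]
grip_width: 0.0346
grip_force: 0.0
```

```bash
python3 - <<'E'
from h import *
for b in brackets(robot.camera("top")): print(b)
E
python3 st.py "[.389,-.352,.15,98.8]"
```

```text
(array([411., 234.]), (array([ 0.5209, -0.3544]), -7.38, array([0.0693, 0.015 ])), (array([ 0.5182, -0.3546]), -6.59, array([0.1444, 0.0621])), 0.039)
(array([411., 286.]), (array([ 0.3886, -0.3526]), 8.57, array([0.0683, 0.0149])), (array([ 0.3902, -0.3534]), 10.23, array([0.1462, 0.0607])), 0.039)
[0.4448 0.2971 0.1533] tooly 84.73 down [ 0.004  0.005 -1.   ] q [ 0.38  0.51  1.74  0.    0.88 -1.1 ]
shift cm [ -5.58 -64.91  -0.33] turn 0.246
```

Request:
send_rows(increments=[0,0,0,0,-3.62,0,0.5,0,0,0,0,-3.62,0,0.5,0,0,0,0,-3.62,0,0.5,0,0,0,0,-3.62,0,0.5,0,0,0,0,-3.62,0,0.5,0,0,0,0,-3.62,0,0.5,0,0,0,0,-3.62,0,0.5,0,0,0,0,-3.62,0,0.5,0,0,0,0,-3.62,0,0.5,0,0,0,0,-3.62,0,0.5,0,0,0,0,-3.62,0,0.5,0,0,0,1.08,-3.62,0,0.5,0,0,0,1.08,-3.62,0,0.5,0,0,0,1.08,-3.62,0,0.5,0,0,0,1.08,-3.62,0,0.5,0,0,0,1.08,-3.62,0,0.5,0,0,-0.014,1.08,-3.62,0,0.5,0,0,-0.014,1.08,-3.62,0,0.5,0,0,0,0,0,0,0.5,0,0,0,0,0,0,0.5])

```text
time: 29.53
position: [0.5171, -0.3576, 0.1471]
tool_rot: [0.061, 0.998, 0.001, -0.003]
ft_force: [0.1, 0.9, -1.0]
grip_width: 0.0434
grip_force: 0.0
```

```bash
python3 st.py "[.521,-.354,.0235,83]"
```

```text
[ 0.5171 -0.3576  0.1471] tooly 82.95 down [-0.007  0.002 -1.   ] q [-0.78  0.63  1.49 -0.    1.02 -2.23]
shift cm [  0.39   0.36 -12.36] turn 0.001
```

Request:
send_rows(increments=[0,0,0,0.2,0.2,-4,0.5,0,0,0,0,0,-4,0.5,0,0,0,0,0,-3.2,0.5,0,0,0,0,0,-1,0.5,0,0,0,0,0,0,0.25,0,0,0,0,0,0,0,0,0,0,0,0,0,0,0,0,0,0,0,0,0,0,0,0,0,0,0,0,0,0,0,0,0,0,0,0,0,0,0,0,0,0,0,0,0,0,0,0,0])

```text
time: 30.53
position: [0.5203, -0.3545, 0.0282]
tool_rot: [0.06, 0.998, -0.001, -0.002]
ft_force: [0.2, 1.3, 6.8]
grip_width: 0.0137
grip_force: 20.0
```

```bash
python3 st.py "[.4474,.362,.15,84.7]"
```

```text
[ 0.5203 -0.3545  0.0282] tooly 83.09 down [-0.004 -0.001 -1.   ] q [-0.77  0.8   1.55 -0.    0.79 -2.22]
shift cm [-7.29 71.65 12.18] turn 0.028
```

Request:
send_rows(increments=[0,0,0,0,0,4,0,0,0,0,0,0,4,0,0,0,0,0,0,4,0,0,0,0.007,-1.85,3.6,0,0,0,0,0.007,-1.85,3.6,0,0,0,0,0.007,-1.85,3.6,0,0,0,0,0.007,-1.85,3.6,0,0,0,0,0,0,4,0,0,0,0,0,0,4,0,0,0,0,0,0,4,0,0,0,0,0,0,4,0,0,0,0,0,0,4,0,0,0,0,0,0,4,0,0,0,0,0,0,4,0,0,0,0,0,0,4,0,0,0,0,0,0,4,0,0,0,0,0,0,4,0,0])

```text
time: 31.95
position: [0.4451, 0.1921, 0.1467]
tool_rot: [0.046, 0.999, 0.0, -0.003]
ft_force: [1.1, 0.0, -1.1]
grip_width: 0.0137
grip_force: 20.0
```

Request:
send_rows(increments=[0,0,0,0,3.6,0,0,0,0,0,0,3.6,0,0,0,0,0,0,3.6,0,0,0,0,0,0,3.6,0,0,0,0,0,0,2.8,0,0,0,0,0,0,0,0,0,0,0,0,0,0,0,0,0,0,0,0,0,0,0])

```text
time: 32.62
position: [0.4448, 0.3615, 0.1462]
tool_rot: [0.046, 0.999, -0.0, -0.003]
ft_force: [-0.4, -0.5, -1.0]
grip_width: 0.0136
grip_force: 20.0
```

```bash
python3 st.py "[.4474,.362,.032,84.7]"
```

```text
[0.4448 0.3615 0.1462] tooly 84.73 down [-0.007 -0.    -1.   ] q [ 0.49  0.57  1.64  0.    0.94 -0.99]
shift cm [  0.26   0.05 -11.42] turn -0.001
```

Request:
send_rows(increments=[0,0,0,0.2,0,-4,0,0,0,0,0,0,-4,0,0,0,0,0,0,-2,0,0,0,0,0,0,-1,0,0,0,0,0,0,-0.5,0,0,0,0,0,0,0,0,0,0,0,0,0,0,0.4,0,0,0,0,0,0,0.4,0,0,0,0,0,0,0.4,0,0,0,0,0,0,0.4,0,0,0,0,0,1,0.4,0,0,0,0,0,3,0.4,0,0,0,0,0,4,0.4,0,0,0,0,0,4,0.4])

```text
time: 33.78
position: [0.4465, 0.3617, 0.1524]
tool_rot: [0.046, 0.999, -0.001, -0.004]
ft_force: [1.0, 0.0, 0.1]
grip_width: 0.0347
grip_force: 0.0
```

Request:
send_rows(increments=[0,0,0.01,-0.2,-4,0,0.5,0,0,0.01,-0.2,-4,0,0.5,0,0,0.01,-0.2,-4,0,0.5,0,0,0.01,-0.2,-4,0,0.5,0,0,0.01,-0.2,-4,0,0.5,0,0,0.01,-0.2,-4,0,0.5,0,0,0.01,-0.2,-4,0,0.5,0,0,0.01,-0.2,-4,0,0.5,0,0,0.01,-0.2,-4,0,0.5,0,0,0.01,-0.2,-4,0,0.5,0,0,0.01,-0.2,-4,0,0.5,0,0,0.01,-0.3,-4,0,0.5,0,0,0.01,-0.3,-4,0,0.5,0,0,0.01,-0.4,-4,0,0.5,0,0,0.01,-0.5,-4,0,0.5,0,0,0.01,-0.5,-3,0,0.5,0,0,0.01,-0.5,-3,0,0.5,0,0,0,0,0,0,0.5])

```text
time: 35.28
position: [0.4012, -0.3049, 0.1526]
tool_rot: [-0.037, 0.999, -0.004, -0.001]
ft_force: [0.6, -0.7, -0.1]
grip_width: 0.0435
grip_force: 0.0
```

```bash
python3 st.py "[.389,-.352,.0235,98.6]"
python3 - <<'E'
from h import *
for b in brackets(robot.camera("side")): print(b)
E
```

```text
[ 0.4012 -0.3049  0.1526] tooly 94.2 down [-0.002 -0.007 -1.   ] q [-0.87  0.48  1.81 -0.01  0.84 -2.51]
shift cm [ -1.22  -4.71 -12.91] turn 0.077
(array([221., 150.]), (array([0.4286, 0.3597]), -25.28, array([0.0396, 0.0256])), (array([0.4078, 0.3659]), -18.23, array([0.1076, 0.0469])), 0.042)
(array([227., 164.]), (array([0.421 , 0.2959]), 3.0, array([0.0398, 0.0226])), (array([0.3877, 0.2943]), 2.85, array([0.0833, 0.0634])), 0.043)
(array([327., 339.]), (array([ 0.3859, -0.3501]), 8.13, array([0.0706, 0.0158])), (array([ 0.3859, -0.3501]), 8.19, array([0.1498, 0.0639])), 0.04)
```

Request:
send_rows(increments=[0,0,0.077,-1.2,-2.7,-1,0.5,0,0,0,0,-2,-2,0.5,0,0,0,0,0,-3,0.5,0,0,0,0,0,0,0.5,0,0,0,0,0,0,0.5])

```text
time: 35.75
position: [0.3875, -0.3423, 0.0906]
tool_rot: [-0.077, 0.997, 0.002, -0.004]
ft_force: [-0.1, 0.8, 0.1]
grip_width: 0.0437
grip_force: 0.0
```

```bash
python3 st.py "[.389,-.352,.0235,98.6]"
```

```text
[ 0.3875 -0.3423  0.0906] tooly 98.88 down [-0.009  0.004 -1.   ] q [-0.94  0.61  1.81 -0.01  0.73 -2.66]
shift cm [ 0.15 -0.97 -6.71] turn -0.005
```

Request:
send_rows(increments=[0,0,0,0.1,-0.9,-2,0.5,0,0,0,0,0,-3,0.5,0,0,0,0,0,-1.5,0.5,0,0,0,0,0,0,0.5,0,0,0,0,0,0,0,0,0,0,0,0,0,0,0,0,0,0,0,0,0,0,0,0,0,0,0,0,0,0,0,0,0,0,0,0,0,0,0,0,0,0,0,0,0,0,0,0,0,0,0,0,0,0,0,0])

```text
time: 36.75
position: [0.3896, -0.3539, 0.0272]
tool_rot: [-0.077, 0.997, -0.0, -0.003]
ft_force: [0.7, 2.2, 6.1]
grip_width: 0.0138
grip_force: 20.0
```

```bash
python3 st.py "[.5826,.283,.15,84.7]"
```

```text
[ 0.3896 -0.3539  0.0272] tooly 98.84 down [-0.005 -0.001 -1.   ] q [-0.95  0.73  1.82 -0.01  0.6  -2.66]
shift cm [19.3  63.69 12.28] turn -0.247
```

Request:
send_rows(increments=[0,0,0,0,0,4,0,0,0,0,0,0,4,0,0,0,0,0,0,4,0,0,0,-0.0155,0.15,3.98,0,0,0,0,-0.0155,0.15,3.98,0,0,0,0,-0.0155,0.15,3.98,0,0,0,0,-0.0155,0.15,3.98,0,0,0,0,-0.0155,0.15,3.98,0,0,0,0,-0.0155,0.15,3.98,0,0,0,0,-0.0155,0.15,3.98,0,0,0,0,-0.0155,0.15,3.98,0,0,0,0,-0.0155,0.15,3.98,0,0,0,0,-0.0155,0.15,3.98,0,0,0,0,-0.0155,0.15,3.98,0,0,0,0,-0.0155,0.15,3.98,0,0,0,0,-0.0155,0.15,3.98,0,0,0,0,-0.0155,0.15,3.98,0,0,0,0,-0.0155,0.15,3.98,0,0,0,0,-0.0155,0.15,3.98,0,0])

```text
time: 38.33
position: [0.4129, 0.2849, 0.1463]
tool_rot: [0.047, 0.999, 0.0, -0.003]
ft_force: [1.7, -0.5, -0.2]
grip_width: 0.0138
grip_force: 20.0
```

Request:
send_rows(increments=[0,0,0,3.4,0,0,0,0,0,0,3.4,0,0,0,0,0,0,3.4,0,0,0,0,0,0,3.4,0,0,0,0,0,0,3.3,0,0,0,0,0,0,0,0,0,0,0,0,0,0,0,0,0,0,0,0,0,0,0,0])

```text
time: 39.0
position: [0.581, 0.2825, 0.1455]
tool_rot: [0.047, 0.999, -0.0, -0.004]
ft_force: [0.2, -0.6, -1.7]
grip_width: 0.014
grip_force: 20.0
```

```bash
python3 st.py "[.5826,.283,.0315,84.7]"
```

```text
[0.581  0.2825 0.1455] tooly 84.62 down [-0.009 -0.    -1.   ] q [ 0.28  0.66  1.45  0.    1.05 -1.2 ]
shift cm [  0.16   0.05 -11.4 ] turn 0.001
```

Request:
send_rows(increments=[0,0,0,0.2,0,-4,0,0,0,0,0,0,-4,0,0,0,0,0,0,-2,0,0,0,0,0,0,-1,0,0,0,0,0,0,-0.5,0,0,0,0,0,0,0,0,0,0,0,0,0,0,0.4,0,0,0,0,0,0,0.4,0,0,0,0,0,0,0.4,0,0,0,0,0,0,0.4,0,0,0,0,0,1,0.4,0,0,0,0,0,3,0.4,0,0,0,0,0,4,0.4,0,0,0,0,0,4,0.4,0,0,0,0,0,4,0.4,0,0,0,0,0,4,0.4])

```text
time: 40.33
position: [0.5841, 0.2828, 0.2341]
tool_rot: [0.047, 0.999, 0.0, -0.003]
ft_force: [0.1, -0.0, 0.2]
grip_width: 0.0347
grip_force: 0.0
```

Request:
send_rows(increments=[0,0,0,-3.5,-2,0,0.5,0,0,0,-3.5,-2,0,0.5,0,0,0,-3.5,-2,0,0.5,0,0,0,-3.5,-2,0,0.5,0,0,0,-3.5,-2,0,0.5,0,0,0,0,-4,0,0.5,0,0,0,0,-4,0,0.5,0,0,0,0,-4,0,0.5,0,0,0,0,-4,0,0.5,0,0,0,0,-4,0,0.5,0,0,0,0,-4,0,0.5,0,0,0,0,-4,0,0.5,0,0,0,0,-4,0,0.5,0,0,0,0,0,0,0.5,0,0,0,0,0,0,0.5])

```text
time: 41.58
position: [0.4097, -0.1394, 0.232]
tool_rot: [0.049, 0.999, -0.0, -0.002]
ft_force: [-0.5, 0.8, 0.5]
grip_width: 0.0436
grip_force: 0.0
```

```bash
python3 st.py; python3 pose.py
python3 - <<'E'
from h import *
c=robot.camera("top"); save("t3",c["image"][80:380,90:490].repeat(2,0).repeat(2,1))
T=np.array([.515,.3225]); a=np.radians(-5.32); R=np.array([[np.cos(a),-np.sin(a)],[np.sin(a),np.cos(a)]])
for b in brackets(c): print(b[1],b[3],"plate",b[2][1],"in tray",((b[1][0]-T)@R*1000).round(1))
E
```

```text
[ 0.4097 -0.1394  0.232 ] tooly 84.35 down [-0.004 -0.    -1.   ] q [-0.59  0.27  1.89 -0.    0.99 -2.06]
chest [ 0.6803 -0.0023] 3.3499999999999943 [0.2308 0.1519] bay-rel [-3.5  6.8] relyaw 1.95
tcp [ 0.4091 -0.1375  0.2317] own [-278.7 -119.1] F [-0.5  0.2 -1. ]
L [0.5828 0.0892]
R [ 0.5941 -0.1045]
(array([0.5826, 0.2813]), -3.39, array([0.0692, 0.0165])) 0.043 plate -4.91 in tray [ 71.1 -34.8]
(array([0.4489, 0.3592]), -5.43, array([0.0693, 0.0159])) 0.043 plate -5.76 in tray [-69.2  30.4]
(array([0.4414, 0.2931]), -4.24, array([0.0686, 0.0161])) 0.043 plate -5.63 in tray [-70.6 -36.1]
```

View pics/t3.png

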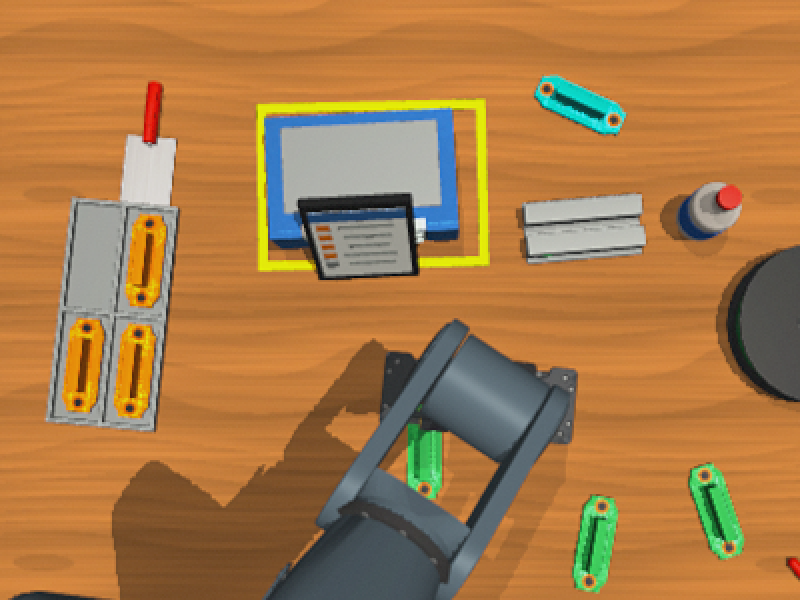

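The final view shows three brackets flat in their own pockets at (147,260), (84,370) and (133,370). The tablet leans at (358,235), the chest sits inside the tape, and the arm is clear of everything. Handing in.

```bash
python3 -c "
from rig import robot
print(robot.hand_in())"
```

```text
the job is handed in; nothing more can be done
None
```

I handed the job in at about 42 s on the robot's clock, but it returned no verdict. The last camera check showed the chest about 4 by 7 mm off the bay's centre and 0.03 rad off square, the tablet leaning on the middle of its front, and the three orange brackets that were there each flat in their own pocket.

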